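# Pack spent water-filter cartridges and tag the carton for collection

### The job

Stand every spent filter cartridge (brown label, grey neck) upright in the carton, leaving the fresh blue one where it is, then close the carton: fold both short end flaps down flat first, while the long flaps are still open, and then both long flaps down flat over them. When the carton is closed, hook the yellow collection tag over the rail at the green ring and slide it along the bar, without lifting it off, until it hangs centred on the red ring; then let go.

Things in the scene. Friction and masses are not known exactly. Their poses are not given: they have to be found in the camera images.
- spent1_center (a point): spent filter cartridge (may be absent), standing on the counter: white cylinder 56 mm across and 60 mm high, with a grey neck on top 28 mm across and 22 mm high (82 mm overall); 0.16 kg nominal; the point is on its axis 41 mm above its underside; z up its axis; brown label. Can be held by the neck from above
- spent2_center (a point): spent filter cartridge (may be absent), standing on the counter: white cylinder 56 mm across and 60 mm high, with a grey neck on top 28 mm across and 22 mm high (82 mm overall); 0.16 kg nominal; the point is on its axis 41 mm above its underside; z up its axis; brown label. Can be held by the neck from above
- spent3_center (a point): spent filter cartridge (may be absent), standing on the counter: white cylinder 56 mm across and 60 mm high, with a grey neck on top 28 mm across and 22 mm high (82 mm overall); 0.16 kg nominal; the point is on its axis 41 mm above its underside; z up its axis; brown label. Can be held by the neck from above
- spent4_center (a point): spent filter cartridge (may be absent), standing on the counter: white cylinder 56 mm across and 60 mm high, with a grey neck on top 28 mm across and 22 mm high (82 mm overall); 0.16 kg nominal; the point is on its axis 41 mm above its underside; z up its axis; brown label. Can be held by the neck from above
- fresh_center (a point): fresh filter cartridge, to be left alone: white cylinder 56 mm across and 60 mm high, with a blue neck on top 28 mm across and 22 mm high (82 mm overall); 0.16 kg nominal; the point is on its axis 41 mm above its underside; z up its axis; blue label
- carton: open-topped brown carton fixed to the counter; origin at the centre of its underside, x along its short side, y along its long side, z up. Inside 160 (x) by 240 (y) mm, floor 4 mm thick, walls 4 mm, rim 104 mm above the counter. Room for four cartridges standing two by two
- flap_left (a joint): end flap hinged on the +y end wall (hinge line at carton y = +122 mm, z = 106 mm); cardboard, 80 mm from hinge to free edge, 158 mm along x, 3 mm thick. Angle in rad: 0 = folded down flat over the box, 1.57 = standing upright, 2.7 = leaning right out (its stop). Starts leaning outward at 2.0 to 2.5. The crease is stiff enough that the flap stays wherever it is left; about 0.5 N at its free edge moves it
- flap_left_edge (a point): middle of the free edge of the left flap
- flap_right (a joint): end flap hinged on the -y end wall (hinge line at carton y = -122 mm, z = 106 mm); cardboard, 80 mm from hinge to free edge, 158 mm along x, 3 mm thick. Angle in rad: 0 = folded down flat over the box, 1.57 = standing upright, 2.7 = leaning right out (its stop). Starts leaning outward at 2.0 to 2.5. The crease is stiff enough that the flap stays wherever it is left; about 0.5 N at its free edge moves it
- flap_right_edge (a point): middle of the free edge of the right flap
- flap_near (a joint): long flap hinged on the -x side wall (hinge line at carton x = -82 mm, z = 110 mm); cardboard, 80 mm from hinge to free edge, 246 mm along y, 3 mm thick. Angle in rad: 0 = folded down flat over the box, 1.57 = standing upright, 2.7 = leaning right out (its stop). Starts leaning outward at 2.0 to 2.5. The crease is stiff enough that the flap stays wherever it is left; about 0.5 N at its free edge moves it
- flap_near_edge (a point): middle of the free edge of the near flap
- flap_far (a joint): long flap hinged on the +x side wall (hinge line at carton x = +82 mm, z = 110 mm); cardboard, 80 mm from hinge to free edge, 246 mm along y, 3 mm thick. Angle in rad: 0 = folded down flat over the box, 1.57 = standing upright, 2.7 = leaning right out (its stop). Starts leaning outward at 2.0 to 2.5. The crease is stiff enough that the flap stays wherever it is left; about 0.5 N at its free edge moves it
- flap_far_edge (a point): middle of the free edge of the far flap
- rail: steel tag rail fixed to the counter: a horizontal round bar 12 mm thick and 400 mm long on two posts 370 mm apart; origin on the counter below the middle of the bar; y along the bar, z up; the bar's centre line is 170 mm above the counter
- ring_green: green painted ring round the bar of the rail, 19 mm across and 12 mm long, drawn only (nothing bumps on it); origin at its centre on the bar's centre line, y along the bar
- ring_red: red painted ring round the bar of the rail, like the green one, 110 to 160 mm from it along the bar; origin at its centre on the bar's centre line, y along the bar
- tag_center (a point): collection tag: rigid yellow saddle (upside-down U) standing on two legs, orange grip tab on top. Point at its middle, 48 mm above its underside; x across the slot, y along it, z up. Legs 5 thick, 40 wide (y), 60 mm high; slot 26 mm wide (x), its roof 60 mm above the underside. 0.12 kg. Hung astride the bar this point is 6 mm below the bar's centre line. Either way round will do
- tag_tab (a point): centre of the tag's orange grip tab, 81 mm above the tag's underside; the tab is 12 mm thick (x), 30 mm wide (y) and 30 mm high, on top of the saddle's 6 mm thick roof (36 mm by 40 mm)
Things that resemble listed ones, but are neither listed nor needed, are in the scene too. What is shaped like the part that bears spent4_center but purple is not meant. There is more than one size of the part that bears tag_center; the job needs the larger.

How it is judged:
On the way, in this order (a step that is already met when the one before it is completed fails the run):
1. all the spent cartridges stand upright in the carton (x of spent1_center in the frame of carton between -0.08 and 0.08 m and y of spent1_center in the frame of carton between -0.12 and 0.12 m and z of spent1_center in the frame of carton between 0.03 and 0.06 m and angle between each of spent1_center, spent2_center, spent3_center, spent4_center's own z axis and vertical below 0.3 rad and x of spent2_center in the frame of carton between -0.08 and 0.08 m and y of spent2_center in the frame of carton between -0.12 and 0.12 m and z of spent2_center in the frame of carton between 0.03 and 0.06 m and x of spent3_center in the frame of carton between -0.08 and 0.08 m and y of spent3_center in the frame of carton between -0.12 and 0.12 m and z of spent3_center in the frame of carton between 0.03 and 0.06 m and x of spent4_center in the frame of carton between -0.08 and 0.08 m and y of spent4_center in the frame of carton between -0.12 and 0.12 m and z of spent4_center in the frame of carton between 0.03 and 0.06 m), for 0.2 s.
2. both end flaps are folded down while both long flaps are still open (value of joint each of flap_left, flap_right below 0.15 rad and value of joint each of flap_near, flap_far above 0.6 rad), for 0.2 s.
3. both long flaps are folded down too (value of joint each of flap_left, flap_right, flap_near, flap_far below 0.15 rad), for 0.2 s.
4. the tag is astride the rail at the green ring (y of tag_center in the frame of ring_green between -0.025 and 0.025 m and x of tag_center in the frame of ring_green between -0.02 and 0.02 m and z of tag_center in the frame of ring_green between -0.012 and 0.008 m and angle between tag_center's own z axis and vertical below 0.3 rad), for 0.2 s.
At the end, for the whole second after the job is handed in: Every spent cartridge stands upright (within 0.3 rad) inside the carton, all four flaps are within 0.15 rad of flat, and the tag hangs at rest astride the bar, upright within 0.3 rad, its centre within 12 mm of the red ring's centre along the bar (all of step 1 and all of step 3 and y of tag_center in the frame of ring_red between -0.012 and 0.012 m and x of tag_center in the frame of ring_red between -0.02 and 0.02 m and z of tag_center in the frame of ring_red between -0.012 and 0.008 m and angle between tag_center's own z axis and vertical below 0.3 rad); the robot touches nothing.
It fails at once if the fresh cartridge is moved more than 6 cm (distance of fresh_center from where it was at the start of the episode above 0.06 m).
It fails at once if the tag is lowered onto or lifted off the rail at the red ring (raised 20 to 50 mm above its hanging height within 40 mm of the ring) instead of being slid there (x of tag_center in the frame of ring_red between -0.04 and 0.04 m and y of tag_center in the frame of ring_red between -0.04 and 0.04 m and z of tag_center in the frame of ring_red between 0.014 and 0.044 m).
Of spent1, spent2, spent3, spent4 only 2 to 4 are there at a start; the rules pass over those that are not, and their reading is None.
At some moment in a run one of spent1, spent2, spent3, spent4 may be knocked a few centimetres aside while the robot is not near it.
It also fails if it takes over 208 s, if anything falls off the work surface, if the arm or the gripper's body presses on something with over 40 N, if the wrist force passes 120 N, or if a joint passes its speed limit or range.

### The arm

A 6-joint arm with a two-finger parallel gripper is mounted at the origin on the work surface. World frame = base frame: x ahead of the robot, y to its left, z up, the work surface at z = 0. Lengths are in m, angles in rad, forces in N, time in s.
With the tool pointing down it reaches from about 0.35 to 0.775 m from the base axis. Payload 7.3 kg.
Tool frame: the origin (TCP) lies midway between the tips of the shut fingers; the grasp point (between the pads) lies 19 mm behind it (robot.grip_depth is the z of the grasp point in the tool frame, in m); z points along the fingers, y is the line along which they close (so a half turn about z gives the same grasp; the last joint's range is limited). The gripper opens to 92 mm and grips with 3 to 60 N. Pads are 19 mm wide; open, the fingers measure 130 mm over their backs; the gripper's body (75 mm by 190 mm) begins 47 mm behind the grasp point.
Start: joints at [1.134, 0.342, 1.524, -0, 1.275, -0.146], TCP at [0.151, 0.503, 0.227] pointing down, gripper open.
Joint ranges: [-2.53, 2.53], [-0.77, 2.02], [0.04, 2.7], [-1, 4.14], [0.28, 2.66], [-3.11, 3.11]. Speed limits (rad/s): [2.57, 2.57, 3.14, 3.14, 3.14, 3.14].

### API

Orientations are given as [roll, pitch, yaw] about the fixed x, y, z axes, in that order (R = Rz(yaw) Ry(pitch) Rx(roll)).
In Python, from cell import robot, viewer gives the robot as it stands.
- The arm moves only by the tool step_arm, never from a script. Its argument "increments" is a list of rows, each an object with "delta_pos": the shift along the tool's x, y, z in cm, a list of three; "dr": the turn, a rotation vector about the tool's x, y, z in degrees, a list of three; "fingers": the closure, from -1 (fully open) to 1 (shut), so that 0 is half open. In form: [{"delta_pos": [tx, ty, tz], "dr": [wx, wy, wz], "fingers": fingers}, ...]. A call has exactly 5 rows; each row is the pose to reach, as a shift and turn from the pose commanded when the call began, along the tool's axes at that moment; what a row does not reach only later rows make up. A row lasts 1/8 s, in which the tool goes at most 62.5 mm and 10.7 degrees, less where a joint would pass 70% of its speed; a pose out of reach is approached as far as the arm can. A call with a gripper value outside its range is refused whole. The fingers move at their own pace and stop on an object; "newtons" is the grip in N (left out, the last holds). Time passes only in rows, so rows that repeat a pose let the fingers close, or fill a call up. It gives the time, the measured TCP pose, the force, the opening and the grip force at its end, in the units of the state.
- robot.observe(): the state, without advancing time (a new reading comes with each control period).
- viewer.read_camera(name): name is "side" or "top" or "wrist"; returns the picture (400x640x3 uint8, red, green, blue); there is no depth.
- viewer.camera_params(name): a dict with "K" (3x3 intrinsics, pixels), "k1" (the pictures are not rectified: a ray, as slopes to the right and down, at radius r is drawn at 1 + k1 r^2 times it, then the intrinsics apply), "T" (4x4, takes a point from camera to world coordinates). Camera axes: x right, y down, z forward; pixel columns grow to the right and rows downward; lengths in m; the calibration is good to about 2 mm. A picture is of the moment at which its call begins: read the wrist's pose just before it. camera_params takes no time and is no camera call; for the wrist camera it gives the pose at the moment of the call.
- robot.hand_in(): hands the job in; it is judged then, once.
The state is a dict: "time": time; "qpos": joint angles; "qvel": joint speeds; "joint_efforts": joint torques, N m; "tool_pos": TCP position; "tool_rot": TCP orientation; "contact_force": force on the tool from outside, world axes, zero at the start; "torque": the same for the moment, N m; "opening": finger opening in m; "grip_force": force on a finger pad.
Only numpy, scipy, OpenCV 4.12 (cv2) and the standard library are available. Lean on these libraries where they do the work, as an engineer would, in place of code of your own. Each camera call takes 0.05 s, during which the arm holds its last target. There are 200 camera calls.

## Working session

There is one attempt and no reset: what is moved stays moved. The work goes in short steps, Python scripts to look and compute and a tool call to move; the robot and the scene stay as the last step left them, time stands still between calls to the robot, and variables do not carry over. Pictures are saved under pics/ and viewed, at most 14 in all, crops included, and the job is handed in when it is done.

Besides the shell and the picture viewer there is one more tool, called after ">>>" as name([rows], argument=value, ...), one row to a line, values as JSON. step_arm: Moves the arm, as the interface text tells. Its arguments: {"type":"object","properties":{"increments":{"type":"array"},"newtons":{"type":"number"}},"required":["increments"]}

```bash
mkdir -p pics; ls
cat > h.py <<'E'
import numpy as np, cv2
from cell import robot, viewer
from scipy.spatial.transform import Rotation as R
def snap(cam,name):
    p=viewer.camera_params(cam); im=viewer.read_camera(cam)
    cv2.imwrite(f'pics/{name}.png',im[:,:,::-1]); np.savez(f'pics/{name}.npz',im=im,K=p['K'],k1=p['k1'],T=p['T']); return im,p
def load(name): 
    d=np.load(f'pics/{name}.npz'); return d['im'],d
def ray(p,u,v):
    K=np.array(p['K']); xd=np.array([(u-K[0,2])/K[0,0],(v-K[1,2])/K[1,1]]); x=xd.copy()
    for _ in range(20): x=xd/(1+float(p['k1'])*(x@x))
    T=np.array(p['T']); return T[:3,3],T[:3,:3]@np.r_[x,1]
def onz(p,u,v,z):
    o,d=ray(p,u,v); return o+d*(z-o[2])/d[2]
def proj(p,X):
    T=np.array(p['T']);K=np.array(p['K']); c=T[:3,:3].T@(np.array(X)-T[:3,3]); x=c[:2]/c[2]; x=x*(1+float(p['k1'])*(x@x))
    return np.array([K[0,0]*x[0]+K[0,2],K[1,1]*x[1]+K[1,2]])
def st():
    s=robot.observe(); print({k:np.round(s[k],3).tolist() for k in ('time','tool_pos','tool_rot','qpos','contact_force','opening','grip_force')}); return s
def go(pos,yaw=None):
    "increment (cm) & turn(deg) from present pose to tool-down pos,yaw"
    s=robot.observe(); Rm=R.from_euler('xyz',s['tool_rot']); d=Rm.inv().apply(np.array(pos)-s['tool_pos'])*100
    print('delta',np.round(d,2), end=' ')
    if yaw is not None:
        w=(Rm.inv()*R.from_euler('xyz',[np.pi,0,yaw])).as_rotvec(degrees=True); print('dr',np.round(w,1),end='')
    print()
E
python3 - <<'E'
from h import *
st()
for c in ('top','side'):
    im,p=snap(c,c+'0'); print(c,np.round(p['K'],1).tolist(),p['k1'],np.round(p['T'],3).tolist())
E
```

```text
pics
{'time': 0.0, 'tool_pos': [0.15, 0.503, 0.226], 'tool_rot': [-3.14, -0.0, 2.851], 'qpos': [1.134, 0.343, 1.525, -0.0, 1.275, -0.146], 'contact_force': [-0.113, -0.656, -0.206], 'opening': 0.092, 'grip_force': 0.0}
top [[457.5, 0.0, 326.6], [0.0, 457.5, 198.0], [0.0, 0.0, 1.0]] 0.02520551603848091 [[0.029, -0.989, 0.142, 0.359], [-0.999, -0.027, 0.018, -0.017], [-0.014, -0.142, -0.99, 1.224], [0.0, 0.0, 0.0, 1.0]]
side [[510.6, 0.0, 309.5], [0.0, 510.6, 200.1], [0.0, 0.0, 1.0]] -0.12160886431001801 [[0.928, -0.188, 0.32, 0.187], [-0.371, -0.493, 0.787, -0.87], [0.01, -0.849, -0.528, 0.721], [0.0, 0.0, 0.0, 1.0]]
```

View pics/top0.png

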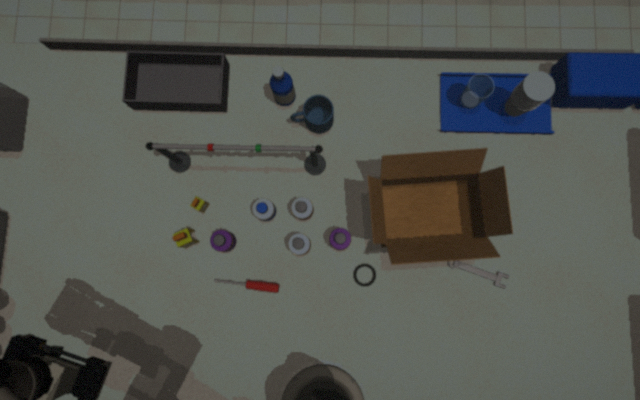

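View pics/side0.png

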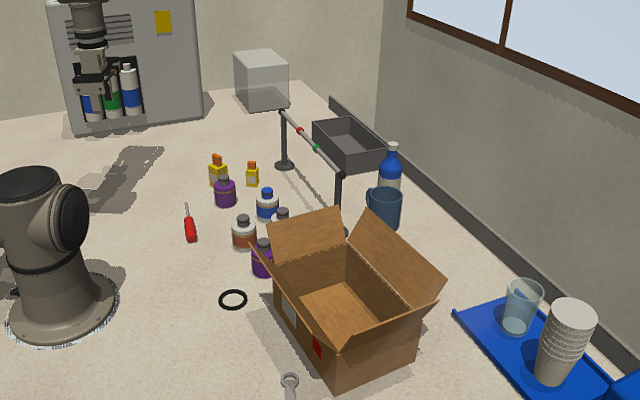

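Top view: spent cartridges at about (301,208) and (298,243), fresh at (263,209), purple decoys at (222,240) and (340,239). The large tag is at (183,237), the small one at (199,204), the red ring at (210,148) and the green ring at (258,148). The carton is around (430,208), and the side view confirms all of this.

Run:
```python
from h import *
im,p=load('top0')
def big(x0,y0,x1,y1,s): 
    return cv2.convertScaleAbs(cv2.resize(im[y0:y1,x0:x1,::-1],None,fx=s,fy=s,interpolation=cv2.INTER_CUBIC),alpha=1.7)
a=big(360,140,520,270,4)[:, :640]; cv2.imwrite('pics/carton.png',a)
b=big(140,135,360,260,3.6); cv2.imwrite('pics/objs.png',b)
for n,(u,v,z) in dict(sp_a=(301,207,.082),sp_b=(298,242,.082),fresh=(263,207,.082),tag=(183,236,.09),red=(210.5,147.5,.17),green=(258.5,148,.17),barL=(150,146,.17),barR=(319,149,.17)).items(): print(n,onz(p,u,v,z).round(3))
```

```text
sp_a [0.498 0.068 0.082]
sp_b [0.41  0.072 0.082]
fresh [0.496 0.163 0.082]
tag [0.417 0.357 0.09 ]
red [0.624 0.281 0.17 ]
green [0.625 0.167 0.17 ]
barL [0.623 0.424 0.17 ]
barR [0.627 0.024 0.17 ]
```

View pics/carton.png

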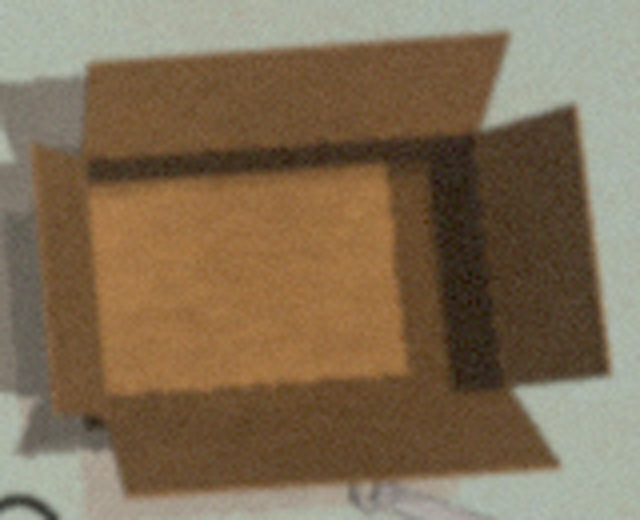

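View pics/objs.png

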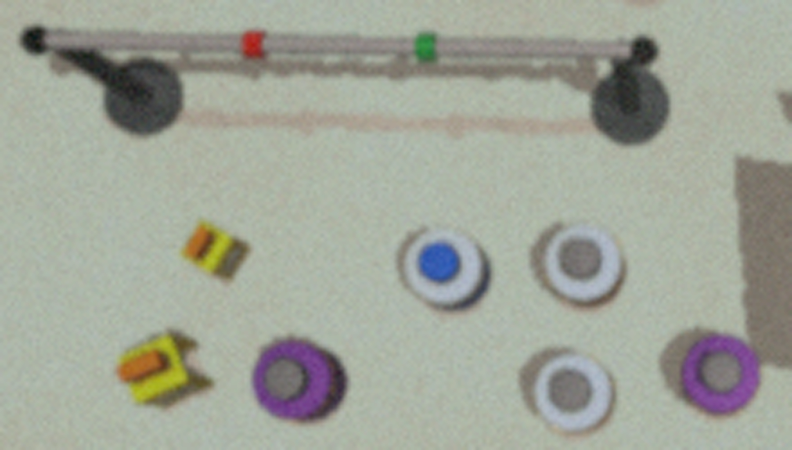

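Run:
```python
from h import *
from scipy.optimize import least_squares
im,p=load('top0')
S=lambda a:np.array(a)/4+np.array([360,140])-0.4
obs={'far':[(88,64),(508,34)],'near':[(128,496),(558,465)],'left':[(33,143),(55,412)],'right':[(575,105),(608,372)]}
def pts(q):
    cx,cy,yaw,f,n,l,r=q; W=.08; out=[]
    for s,a in ((1,f),(-1,n)):
        for y in (.123,-.123): out.append([s*(.082-W*np.cos(a)),y,.110+W*np.sin(a)])
    for s,a in ((1,l),(-1,r)):
        for x in (.079,-.079): out.append([x,s*(.122-W*np.cos(a)),.106+W*np.sin(a)])
    Rm=R.from_euler('z',yaw).as_matrix(); return np.array(out)@Rm.T+[cx,cy,0]
O=np.array([S(c) for k in obs for c in obs[k]])
res=lambda q:(np.array([proj(p,x) for x in pts(q)])-O).ravel()
s=least_squares(res,[.5,-.23,0.05,2.2,2.2,2.2,2.2]); print(s.x.round(3),np.abs(s.fun).max()); print(pts(s.x).round(3))
```

```text
[ 0.503 -0.257  0.099  2.093  2.179  2.038  1.996] 0.8974351112073009
[[ 0.612 -0.122  0.179]
 [ 0.636 -0.367  0.179]
 [ 0.364 -0.147  0.176]
 [ 0.388 -0.392  0.176]
 [ 0.566 -0.092  0.177]
 [ 0.409 -0.107  0.177]
 [ 0.597 -0.403  0.179]
 [ 0.44  -0.419  0.179]]
```

Only two spent cartridges are present. I have the carton fit and the cartridge positions, so I'll move.

>>> step_arm([
  {"delta_pos": [-5,-3.2,0],"dr": [0,0,-5],"fingers": -0.3},
  {"delta_pos": [-10,-6.4,0],"dr": [0,0,-10],"fingers": -0.3},
  {"delta_pos": [-15,-9.6,0],"dr": [0,0,-15],"fingers": -0.3},
  {"delta_pos": [-20,-13,0],"dr": [0,0,-20],"fingers": -0.3},
  {"delta_pos": [-24,-16,0],"dr": [0,0,-22.3],"fingers": -0.3},
], newtons=15)

```text
time: 0.72
tool_pos: [0.3355, 0.279, 0.2266]
tool_rot: [-3.141, -0.0, -3.042]
contact_force: [0.1, 0.2, 0.0]
opening: 0.0596
grip_force: 0.0
```

Run:
```python
from h import *
st(); go([.45,.07,.226],3.24); im,p=load('top0'); print(onz(p,340,238,.082))
```

```text
{'time': 0.725, 'tool_pos': [0.336, 0.279, 0.227], 'tool_rot': [-3.141, -0.0, -3.042], 'qpos': [0.518, 0.179, 1.749, -0.0, 1.214, -1.153], 'contact_force': [0.052, 0.177, 0.014], 'opening': 0.06, 'grip_force': 0.0}
delta [ -9.31 -21.94   0.06] dr [-0.  -0.   0.1]
[ 0.42321482 -0.03233824  0.082     ]
```

>>> step_arm([
  {"delta_pos": [-2.3,-5.5,0],"dr": [0,0,0],"fingers": -0.3},
  {"delta_pos": [-4.6,-11,0],"dr": [0,0,0],"fingers": -0.3},
  {"delta_pos": [-7,-16.5,0],"dr": [0,0,0],"fingers": -0.3},
  {"delta_pos": [-9.3,-21.9,0],"dr": [0,0,0],"fingers": -0.3},
  {"delta_pos": [-9.3,-21.9,0],"dr": [0,0,0],"fingers": -0.3},
])

```text
time: 1.35
tool_pos: [0.45, 0.0689, 0.2262]
tool_rot: [-3.141, -0.0, -3.049]
contact_force: [-0.5, -0.2, -0.2]
opening: 0.0593
grip_force: 0.0
```

Run:
```python
from h import *
st(); im,p=snap('wrist','w0'); print(np.round(p['T'],3).tolist(),np.round(p['K'],1).tolist())
```

```text
{'time': 1.35, 'tool_pos': [0.45, 0.069, 0.226], 'tool_rot': [-3.141, -0.0, -3.049], 'qpos': [-0.016, 0.215, 1.704, -0.001, 1.223, -1.68], 'contact_force': [-0.463, -0.213, -0.207], 'opening': 0.059, 'grip_force': 0.0}
[[-0.092, 0.959, 0.267, 0.378], [0.996, 0.089, 0.023, 0.062], [-0.001, 0.268, -0.963, 0.384], [0.0, 0.0, 0.0, 1.0]] [[308.1, 0.0, 323.8], [0.0, 308.1, 202.0], [0.0, 0.0, 1.0]]
```

View pics/w0.png

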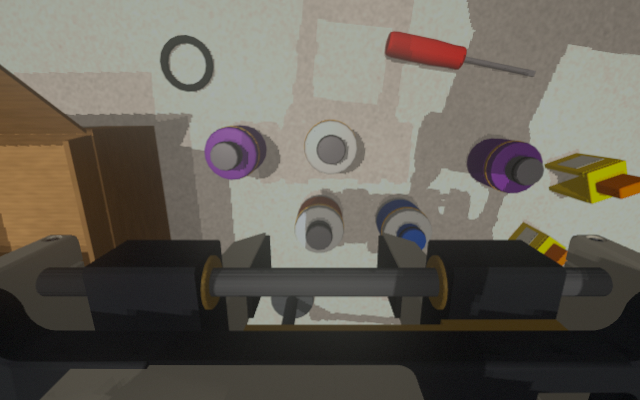

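The wrist view shows spent necks at (331,150) and (319,235), fresh at (411,238), and the large tag tab around (625,186).

Run:
```python
from h import *
im,p=load('w0')
a=onz(p,319,235,.082);b=onz(p,331,150,.082);print(a,b,onz(p,411,238,.082))
go([a[0],a[1],.063],3.24)
```

```text
[0.49755681 0.06733697 0.082     ] [0.40833833 0.07116468 0.082     ] [0.49194574 0.16407711 0.082     ]
delta [-4.84 -0.8  16.31] dr [ 0.  -0.1 -0.2]
```

>>> step_arm([
  {"delta_pos": [-4.8,-0.7,3],"dr": [0,0,0],"fingers": -0.3},
  {"delta_pos": [-4.8,-0.7,8],"dr": [0,0,0],"fingers": -0.3},
  {"delta_pos": [-4.8,-0.7,12.5],"dr": [0,0,0],"fingers": -0.3},
  {"delta_pos": [-4.8,-0.7,15.5],"dr": [0,0,0],"fingers": -0.3},
  {"delta_pos": [-4.8,-0.7,16.3],"dr": [0,0,0],"fingers": -0.3},
])

```text
time: 2.02
tool_pos: [0.4952, 0.0713, 0.0621]
tool_rot: [3.141, -0.004, -3.041]
contact_force: [-0.2, -0.1, 0.3]
opening: 0.0594
grip_force: 0.0
```

>>> step_arm([
  {"delta_pos": [0,0,0],"dr": [0,0,0],"fingers": 1},
  {"delta_pos": [0,0,0],"dr": [0,0,0],"fingers": 1},
  {"delta_pos": [0,0,0],"dr": [0,0,0],"fingers": 1},
  {"delta_pos": [0,0,0],"dr": [0,0,0],"fingers": 1},
  {"delta_pos": [0,0,0],"dr": [0,0,0],"fingers": 1},
])

```text
time: 2.65
tool_pos: [0.4977, 0.0697, 0.0644]
tool_rot: [-3.141, 0.002, -3.043]
contact_force: [-0.2, -0.3, 5.2]
opening: 0.0278
grip_force: 14.9
```

Run:
```python
from h import *
s=st()
def C(x,y): 
    c,q=np.cos(.099),np.sin(.099); return [.503+c*x-q*y,-.257+q*x+c*y]
print(C(.04,0),C(-.04,0))
go(C(.04,0)+[s['tool_pos'][2]+.006],3.24)
```

```text
{'time': 2.65, 'tool_pos': [0.498, 0.07, 0.064], 'tool_rot': [-3.141, 0.002, -3.043], 'qpos': [-0.014, 0.497, 1.794, -0.0, 0.849, -1.682], 'contact_force': [-0.213, -0.338, 5.17], 'opening': 0.028, 'grip_force': 14.945}
[np.float64(0.5428041400470397), np.float64(-0.2530464654907728)] [np.float64(0.4631958599529603), np.float64(-0.2609535345092272)]
delta [ -1.33 -32.56  -0.59] dr [-0.   0.1 -0. ]
```

>>> step_arm([
  {"delta_pos": [0,0,-5],"dr": [0,0,0],"fingers": 1},
  {"delta_pos": [0,0,-11],"dr": [0,0,0],"fingers": 1},
  {"delta_pos": [0,0,-17],"dr": [0,0,0],"fingers": 1},
  {"delta_pos": [-0.3,-4,-20],"dr": [0,0,0],"fingers": 1},
  {"delta_pos": [-0.6,-9.5,-20],"dr": [0,0,0],"fingers": 1},
])

```text
time: 3.28
tool_pos: [0.5135, -0.0243, 0.2666]
tool_rot: [-3.14, 0.006, -3.04]
contact_force: [0.5, 0.0, -1.9]
opening: 0.0274
grip_force: 15.0
```

>>> step_arm([
  {"delta_pos": [-0.2,-5.7,0],"dr": [0,0,0],"fingers": 1},
  {"delta_pos": [-0.4,-11.5,0],"dr": [0,0,0],"fingers": 1},
  {"delta_pos": [-0.6,-17,0],"dr": [0,0,0],"fingers": 1},
  {"delta_pos": [-0.7,-22,0],"dr": [0,0,0],"fingers": 1},
  {"delta_pos": [-0.7,-23,0],"dr": [0,0,0],"fingers": 1},
])

```text
time: 3.9
tool_pos: [0.5413, -0.2552, 0.2623]
tool_rot: [3.141, -0.002, -3.047]
contact_force: [-0.6, -0.1, -2.2]
opening: 0.0279
grip_force: 15.0
```

Run:
```python
from h import *
s=st(); go([.543,-.253,.069],3.24)
im,p=snap('wrist','w1')
```

```text
{'time': 3.9, 'tool_pos': [0.541, -0.255, 0.262], 'tool_rot': [3.141, -0.002, -3.047], 'qpos': [-0.568, 0.459, 1.245, -0.0, 1.44, -2.234], 'contact_force': [-0.589, -0.09, -2.206], 'opening': 0.028, 'grip_force': 14.952}
delta [-0.22  0.19 19.33] dr [ 0.1 -0.1 -0.2]
```

View pics/w1.png

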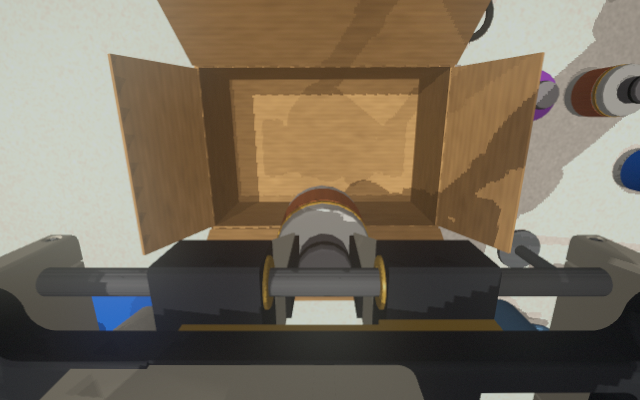

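The wrist view shows the carton square to the tool, with the near inner rim corners at (201,67) and (449,66) and the cartridge held over the far half. Now descending.

>>> step_arm([
  {"delta_pos": [0,0,4],"dr": [0,0,0],"fingers": 1},
  {"delta_pos": [0,0,9],"dr": [0,0,0],"fingers": 1},
  {"delta_pos": [0,0,14],"dr": [0,0,0],"fingers": 1},
  {"delta_pos": [0,0,18],"dr": [0,0,0],"fingers": 1},
  {"delta_pos": [0,0,19.2],"dr": [0,0,0],"fingers": 1},
])

```text
time: 4.58
tool_pos: [0.5406, -0.2499, 0.0693]
tool_rot: [3.138, -0.004, -3.042]
contact_force: [-0.4, -0.3, -0.3]
opening: 0.0274
grip_force: 14.9
```

>>> step_arm([
  {"delta_pos": [0,0,0],"dr": [0,0,0],"fingers": 1},
  {"delta_pos": [0,0,0],"dr": [0,0,0],"fingers": 1},
  {"delta_pos": [0,0,0.1],"dr": [0,0,0],"fingers": -0.2},
  {"delta_pos": [0,0,0.1],"dr": [0,0,0],"fingers": -0.2},
  {"delta_pos": [0,0,0.1],"dr": [0,0,0],"fingers": -0.2},
])

```text
time: 5.2
tool_pos: [0.5422, -0.2525, 0.0713]
tool_rot: [-3.141, 0.001, -3.043]
contact_force: [-0.3, 0.7, -0.5]
opening: 0.0521
grip_force: 0.0
```

Run:
```python
from h import *
s=st(); go([.408,.071,.264],3.24)
im,p=load('w1'); c=[onz(p,201,67,.104),onz(p,449,66,.104)]; print(c, 'expect y -.377/-.137ish')
Q=lambda x,y:[.503+np.cos(.099)*x-np.sin(.099)*y,-.257+np.sin(.099)*x+np.cos(.099)*y]
print(Q(-.08,-.12),Q(-.08,.12))
```

```text
{'time': 5.2, 'tool_pos': [0.542, -0.252, 0.071], 'tool_rot': [-3.141, 0.001, -3.043], 'qpos': [-0.564, 0.628, 1.509, 0.0, 1.003, -2.233], 'contact_force': [-0.253, 0.737, -0.516], 'opening': 0.052, 'grip_force': 0.0}
delta [ 10.16  33.5  -19.3 ] dr [-0.  0. -0.]
[array([ 0.43463374, -0.3834381 ,  0.104     ]), array([ 0.4114725, -0.1485407,  0.104    ])] expect y -.377/-.137ish
[np.float64(0.4352523234336022), np.float64(-0.3843194891595735)] [np.float64(0.411531116378239), np.float64(-0.1454946488773353)]
```

>>> step_arm([
  {"delta_pos": [0,0,-5],"dr": [0,0,0],"fingers": -0.3},
  {"delta_pos": [0,0,-11],"dr": [0,0,0],"fingers": -0.3},
  {"delta_pos": [0,0,-17],"dr": [0,0,0],"fingers": -0.3},
  {"delta_pos": [1,4,-19],"dr": [0,0,0],"fingers": -0.3},
  {"delta_pos": [2.5,9,-19],"dr": [0,0,0],"fingers": -0.3},
])

```text
time: 5.82
tool_pos: [0.5088, -0.1653, 0.2629]
tool_rot: [-3.139, 0.004, -3.045]
contact_force: [-0.5, 0.8, 0.3]
opening: 0.0596
grip_force: 0.0
```

>>> step_arm([
  {"delta_pos": [2,5.5,0],"dr": [0,0,0],"fingers": -0.3},
  {"delta_pos": [4,11,0],"dr": [0,0,0],"fingers": -0.3},
  {"delta_pos": [6,16.5,0],"dr": [0,0,0],"fingers": -0.3},
  {"delta_pos": [7.7,22,2],"dr": [0,0,0],"fingers": -0.3},
  {"delta_pos": [7.7,24.5,4],"dr": [0,0,0],"fingers": -0.3},
])

```text
time: 6.45
tool_pos: [0.4061, 0.0731, 0.2209]
tool_rot: [3.141, 0.002, -3.041]
contact_force: [0.4, 0.5, -0.7]
opening: 0.0597
grip_force: 0.0
```

Run:
```python
from h import *
s=st(); im,p=snap('wrist','w2'); print(proj(p,[.408,.071,.082])); go([.408,.071,.063],3.24)
```

```text
{'time': 6.45, 'tool_pos': [0.406, 0.073, 0.221], 'tool_rot': [3.141, 0.002, -3.041], 'qpos': [-0.008, 0.139, 1.815, 0.0, 1.186, -1.68], 'contact_force': [0.405, 0.487, -0.65], 'opening': 0.06, 'grip_force': 0.0}
[322.21729284 193.85666421]
delta [-0.31 -0.42 15.55] dr [ 0.1 -0.2  0.1]
```

View pics/w2.png

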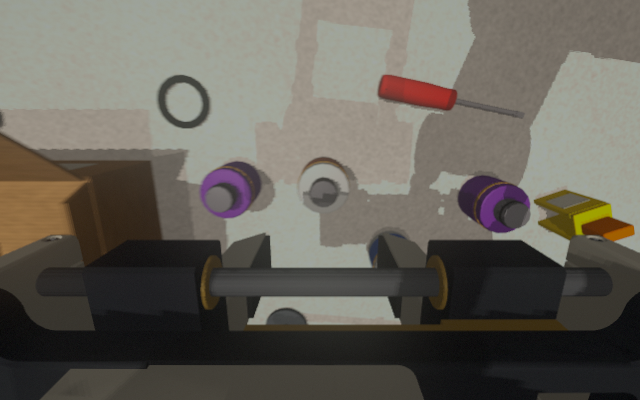

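The spent neck is at (323,190), as predicted. Grasping.

>>> step_arm([
  {"delta_pos": [-0.2,-0.2,5],"dr": [0,0,0],"fingers": -0.3},
  {"delta_pos": [-0.2,-0.2,10],"dr": [0,0,0],"fingers": -0.3},
  {"delta_pos": [-0.2,-0.2,14],"dr": [0,0,0],"fingers": -0.3},
  {"delta_pos": [-0.2,-0.2,15.6],"dr": [0,0,0],"fingers": -0.3},
  {"delta_pos": [-0.2,-0.2,15.6],"dr": [0,0,0],"fingers": 1},
])

```text
time: 7.12
tool_pos: [0.4093, 0.0689, 0.0641]
tool_rot: [3.141, -0.002, -3.044]
contact_force: [0.2, 0.5, 0.7]
opening: 0.0539
grip_force: 0.0
```

>>> step_arm([
  {"delta_pos": [0,0,0],"dr": [0,0,0],"fingers": 1},
  {"delta_pos": [0,0,0],"dr": [0,0,0],"fingers": 1},
  {"delta_pos": [0,0,0],"dr": [0,0,0],"fingers": 1},
  {"delta_pos": [0,0,0],"dr": [0,0,0],"fingers": 1},
  {"delta_pos": [0,0,0],"dr": [0,0,0],"fingers": 1},
])

```text
time: 7.75
tool_pos: [0.4103, 0.0694, 0.0653]
tool_rot: [3.141, 0.002, -3.043]
contact_force: [-0.3, 0.7, 6.7]
opening: 0.0275
grip_force: 15.0
```

>>> step_arm([
  {"delta_pos": [0,0,-5],"dr": [0,0,0],"fingers": 1},
  {"delta_pos": [0,0,-11],"dr": [0,0,0],"fingers": 1},
  {"delta_pos": [0,0,-17],"dr": [0,0,0],"fingers": 1},
  {"delta_pos": [-0.3,-4,-20],"dr": [0,0,0],"fingers": 1},
  {"delta_pos": [-0.6,-9.5,-20],"dr": [0,0,0],"fingers": 1},
])

```text
time: 8.38
tool_pos: [0.4261, -0.0253, 0.2672]
tool_rot: [-3.14, 0.005, -3.04]
contact_force: [1.6, 0.2, -2.6]
opening: 0.0277
grip_force: 14.9
```

>>> step_arm([
  {"delta_pos": [-0.4,-5.7,0],"dr": [0,0,0],"fingers": 1},
  {"delta_pos": [-0.8,-11.5,0],"dr": [0,0,0],"fingers": 1},
  {"delta_pos": [-1.2,-17,0],"dr": [0,0,0],"fingers": 1},
  {"delta_pos": [-1.6,-22,0],"dr": [0,0,0],"fingers": 1},
  {"delta_pos": [-1.6,-24,0],"dr": [0,0,0],"fingers": 1},
])

```text
time: 9.0
tool_pos: [0.4641, -0.2643, 0.2635]
tool_rot: [3.141, -0.002, -3.046]
contact_force: [-0.3, 0.6, -2.3]
opening: 0.0277
grip_force: 15.0
```

Run:
```python
from h import *
s=st(); go([.463,-.261,.069],3.24)
```

```text
{'time': 9.0, 'tool_pos': [0.464, -0.264, 0.264], 'tool_rot': [3.141, -0.002, -3.046], 'qpos': [-0.661, 0.334, 1.433, -0.0, 1.377, -2.328], 'contact_force': [-0.261, 0.569, -2.261], 'opening': 0.028, 'grip_force': 14.967}
delta [ 0.04  0.32 19.45] dr [ 0.1 -0.1 -0.1]
```

>>> step_arm([
  {"delta_pos": [0,0.2,4],"dr": [0,0,0],"fingers": 1},
  {"delta_pos": [0,0.2,9],"dr": [0,0,0],"fingers": 1},
  {"delta_pos": [0,0.2,14],"dr": [0,0,0],"fingers": 1},
  {"delta_pos": [0,0.2,18],"dr": [0,0,0],"fingers": 1},
  {"delta_pos": [0,0.2,19.3],"dr": [0,0,0],"fingers": 1},
])

```text
time: 9.62
tool_pos: [0.4628, -0.2582, 0.0694]
tool_rot: [3.137, -0.004, -3.043]
contact_force: [-0.6, 1.7, 12.2]
opening: 0.0273
grip_force: 15.1
```

>>> step_arm([
  {"delta_pos": [0,0,0],"dr": [0,0,0],"fingers": 1},
  {"delta_pos": [0,0,0],"dr": [0,0,0],"fingers": 1},
  {"delta_pos": [0,0,0.1],"dr": [0,0,0],"fingers": -0.2},
  {"delta_pos": [0,0,0.1],"dr": [0,0,0],"fingers": -0.2},
  {"delta_pos": [0,0,0.1],"dr": [0,0,0],"fingers": -0.2},
])

```text
time: 10.25
tool_pos: [0.4646, -0.2602, 0.0712]
tool_rot: [-3.141, 0.001, -3.043]
contact_force: [0.4, -0.1, 0.0]
opening: 0.0521
grip_force: 0.0
```

>>> step_arm([
  {"delta_pos": [0,0,-5],"dr": [0,0,0],"fingers": -0.2},
  {"delta_pos": [0,0,-11],"dr": [0,0,0],"fingers": -0.2},
  {"delta_pos": [0,0,-17],"dr": [0,0,0],"fingers": -0.2},
  {"delta_pos": [0,0,-19.5],"dr": [0,0,0],"fingers": -0.2},
  {"delta_pos": [-2,4,-19.5],"dr": [0,0,0],"fingers": 1},
])

```text
time: 10.88
tool_pos: [0.4809, -0.2203, 0.2685]
tool_rot: [-3.137, 0.004, -3.047]
contact_force: [0.3, 0.7, -1.0]
opening: 0.049
grip_force: 0.0
```

>>> step_arm([
  {"delta_pos": [-1,5,0],"dr": [0,0,0],"fingers": 1},
  {"delta_pos": [-2,10,0],"dr": [0,0,0],"fingers": 1},
  {"delta_pos": [-2,15,0],"dr": [0,0,0],"fingers": 1},
  {"delta_pos": [-2,16,2],"dr": [0,0,0],"fingers": 1},
  {"delta_pos": [-2,16,4],"dr": [0,0,0],"fingers": 1},
])

```text
time: 11.5
tool_pos: [0.4845, -0.0558, 0.2257]
tool_rot: [-3.141, 0.001, -3.041]
contact_force: [0.2, -0.5, -0.3]
opening: 0.0017
grip_force: 0.0
```

```bash
cat >> h.py <<'E'
def loc(P):
    c,q=np.cos(.099),np.sin(.099); d=np.array(P)-[.503,-.257,0]; return np.round([c*d[0]+q*d[1],-q*d[0]+c*d[1],d[2]],4)
E
python3 - <<'E'
from h import *
s=st(); print(loc(s['tool_pos'])); im,p=snap('wrist','w3')
E
```

```text
{'time': 11.5, 'tool_pos': [0.484, -0.056, 0.226], 'tool_rot': [-3.141, 0.001, -3.041], 'qpos': [-0.272, 0.274, 1.625, 0.0, 1.241, -1.943], 'contact_force': [0.163, -0.54, -0.315], 'opening': 0.002, 'grip_force': 0.0}
[0.0014 0.2021 0.2257]
```

View pics/w3.png

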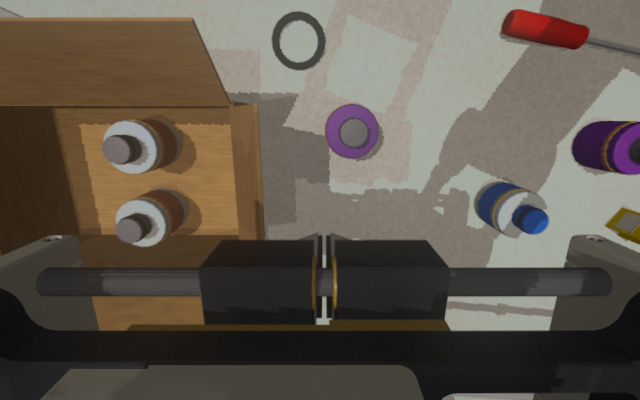

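Both spent cartridges stand in the carton, at about (135,145) and (145,220). Next I'll fold the left flap.

>>> step_arm([
  {"delta_pos": [0,0,5],"dr": [0,0,0],"fingers": 1},
  {"delta_pos": [0,-1,8],"dr": [0,0,0],"fingers": 1},
  {"delta_pos": [0,-4,8],"dr": [0,0,0],"fingers": 1},
  {"delta_pos": [0,-7,8],"dr": [0,0,0],"fingers": 1},
  {"delta_pos": [0,-9.5,8],"dr": [0,0,0],"fingers": 1},
])

```text
time: 12.18
tool_pos: [0.4939, -0.1526, 0.146]
tool_rot: [3.141, -0.0, -3.044]
contact_force: [0.5, 0.3, -0.1]
opening: 0.0006
grip_force: 0.4
```

>>> step_arm([
  {"delta_pos": [0,-2.2,0],"dr": [0,0,0],"fingers": 1},
  {"delta_pos": [0,-3.7,1],"dr": [0,0,0],"fingers": 1},
  {"delta_pos": [0,-4,2.5],"dr": [0,0,0],"fingers": 1},
  {"delta_pos": [0,-4,3.8],"dr": [0,0,0],"fingers": 1},
  {"delta_pos": [0,-4,3.9],"dr": [0,0,0],"fingers": 1},
])

```text
time: 12.8
tool_pos: [0.4976, -0.1911, 0.1074]
tool_rot: [-3.141, -0.0, -3.042]
contact_force: [-5.6, -1.2, 16.8]
opening: 0.0003
grip_force: 8.4
```

Run:
```python
from h import *
s=st(); print(loc(s['tool_pos']))
```

```text
{'time': 12.8, 'tool_pos': [0.498, -0.191, 0.107], 'tool_rot': [-3.141, -0.0, -3.042], 'qpos': [-0.51, 0.482, 1.666, -0.001, 0.994, -2.18], 'contact_force': [-5.595, -1.2, 16.789], 'opening': 0.0, 'grip_force': 8.372}
[0.0011 0.0661 0.1074]
```

>>> step_arm([
  {"delta_pos": [0,0,-6],"dr": [0,0,0],"fingers": 1},
  {"delta_pos": [0,-1,-12],"dr": [0,0,0],"fingers": 1},
  {"delta_pos": [0,-7,-12],"dr": [0,0,0],"fingers": 1},
  {"delta_pos": [0,-13,-12],"dr": [0,0,0],"fingers": 1},
  {"delta_pos": [0,-19,-12],"dr": [0,0,0],"fingers": 1},
])

```text
time: 13.42
tool_pos: [0.5168, -0.3811, 0.2258]
tool_rot: [3.141, -0.0, -3.042]
contact_force: [1.1, 0.0, 1.3]
opening: 0.0005
grip_force: 0.0
```

>>> step_arm([
  {"delta_pos": [0,-5,0],"dr": [0,0,0],"fingers": 1},
  {"delta_pos": [0,-8,0],"dr": [0,0,0],"fingers": 1},
  {"delta_pos": [0,-8,2],"dr": [0,0,0],"fingers": 1},
  {"delta_pos": [0,-8,6],"dr": [0,0,0],"fingers": 1},
  {"delta_pos": [0,-8,8],"dr": [0,0,0],"fingers": 1},
])

```text
time: 14.05
tool_pos: [0.5237, -0.4582, 0.1426]
tool_rot: [3.137, -0.003, -3.042]
contact_force: [0.3, 0.6, 0.7]
opening: 0.0004
grip_force: 0.0
```

Run:
```python
from h import *
s=st(); print(loc(s['tool_pos']))
```

```text
{'time': 14.05, 'tool_pos': [0.524, -0.458, 0.143], 'tool_rot': [3.137, -0.003, -3.042], 'qpos': [-0.829, 0.729, 1.093, 0.0, 1.324, -2.499], 'contact_force': [0.272, 0.632, 0.652], 'opening': 0.0, 'grip_force': 0.0}
[ 0.0007 -0.2022  0.1426]
```

Now sweep the right flap, then lift and check.

>>> step_arm([
  {"delta_pos": [0,2,0],"dr": [0,0,0],"fingers": 1},
  {"delta_pos": [0,4,0],"dr": [0,0,0],"fingers": 1},
  {"delta_pos": [0,6,0],"dr": [0,0,0],"fingers": 1},
  {"delta_pos": [0,8,0],"dr": [0,0,0],"fingers": 1},
  {"delta_pos": [0,9.8,0],"dr": [0,0,0],"fingers": 1},
])

```text
time: 14.68
tool_pos: [0.5146, -0.3609, 0.1455]
tool_rot: [3.141, -0.001, -3.042]
contact_force: [-0.0, -0.8, -0.6]
opening: 0.0005
grip_force: 0.4
```

>>> step_arm([
  {"delta_pos": [0,2.2,0],"dr": [0,0,0],"fingers": 1},
  {"delta_pos": [0,3.7,1],"dr": [0,0,0],"fingers": 1},
  {"delta_pos": [0,4,2.5],"dr": [0,0,0],"fingers": 1},
  {"delta_pos": [0,4,3.7],"dr": [0,0,0],"fingers": 1},
  {"delta_pos": [0,4,3.8],"dr": [0,0,0],"fingers": 1},
])

```text
time: 15.3
tool_pos: [0.5107, -0.3226, 0.1077]
tool_rot: [3.14, -0.001, -3.043]
contact_force: [-1.3, 2.1, 3.2]
opening: 0.0004
grip_force: 2.1
```

>>> step_arm([
  {"delta_pos": [0,0,-5],"dr": [0,0,0],"fingers": 1},
  {"delta_pos": [0,0,-11],"dr": [0,0,0],"fingers": 1},
  {"delta_pos": [4,3,-12],"dr": [0,0,0],"fingers": 1},
  {"delta_pos": [9,6,-12],"dr": [0,0,0],"fingers": 1},
  {"delta_pos": [13,6.5,-12],"dr": [0,0,0],"fingers": 1},
])

```text
time: 15.92
tool_pos: [0.3732, -0.2697, 0.2282]
tool_rot: [3.141, -0.001, -3.042]
contact_force: [1.1, -0.7, 1.2]
opening: 0.0007
grip_force: 0.0
```

Run:
```python
from h import *
s=st(); print(loc(s['tool_pos'])); im,p=snap('side','s1'); cv2.imwrite('pics/s1c.png',cv2.resize(im[170:400,200:500,::-1],None,fx=1.8,fy=1.8))
```

```text
{'time': 15.925, 'tool_pos': [0.373, -0.27, 0.228], 'tool_rot': [3.141, -0.001, -3.042], 'qpos': [-0.792, 0.223, 1.687, -0.0, 1.232, -2.462], 'contact_force': [1.068, -0.677, 1.174], 'opening': 0.001, 'grip_force': 0.0}
[-1.304e-01  2.000e-04  2.282e-01]
```

View pics/s1c.png

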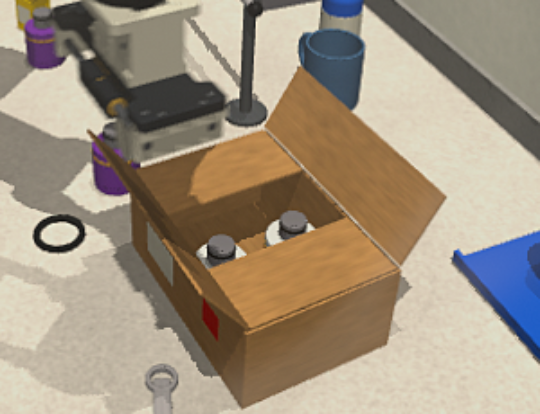

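The picture shows both end flaps flat and both long flaps open. Now the near flap.

>>> step_arm([
  {"delta_pos": [2,0,0],"dr": [0,0,0],"fingers": 1},
  {"delta_pos": [3.4,0,2],"dr": [0,0,0],"fingers": 1},
  {"delta_pos": [3.4,0,6],"dr": [0,0,0],"fingers": 1},
  {"delta_pos": [3.4,0,8],"dr": [0,0,0],"fingers": 1},
  {"delta_pos": [3.4,0,8],"dr": [0,0,0],"fingers": 1},
])

```text
time: 16.6
tool_pos: [0.3405, -0.274, 0.1472]
tool_rot: [3.139, -0.002, -3.043]
contact_force: [-0.3, -0.9, -0.4]
opening: 0.0008
grip_force: 0.0
```

>>> step_arm([
  {"delta_pos": [-2.5,0,0],"dr": [0,0,0],"fingers": 1},
  {"delta_pos": [-5,0,0],"dr": [0,0,0],"fingers": 1},
  {"delta_pos": [-7.5,0,0],"dr": [0,0,0],"fingers": 1},
  {"delta_pos": [-10,0,0],"dr": [0,0,0],"fingers": 1},
  {"delta_pos": [-12,0,0],"dr": [0,0,0],"fingers": 1},
])

```text
time: 17.23
tool_pos: [0.4619, -0.263, 0.1496]
tool_rot: [-3.141, 0.001, -3.043]
contact_force: [-1.7, 0.2, 0.7]
opening: 0.0007
grip_force: 0.3
```

>>> step_arm([
  {"delta_pos": [-1.5,0,0],"dr": [0,0,0],"fingers": 1},
  {"delta_pos": [-2.3,0,1.2],"dr": [0,0,0],"fingers": 1},
  {"delta_pos": [-2.2,0,2.5],"dr": [0,0,0],"fingers": 1},
  {"delta_pos": [-2,0,3.6],"dr": [0,0,0],"fingers": 1},
  {"delta_pos": [-2,0,3.7],"dr": [0,0,0],"fingers": 1},
])

```text
time: 17.85
tool_pos: [0.4798, -0.2603, 0.1116]
tool_rot: [3.141, -0.0, -3.044]
contact_force: [-0.9, 2.3, 9.3]
opening: 0.0004
grip_force: 4.8
```

Run:
```python
from h import *
s=st(); print(loc(s['tool_pos']))
```

```text
{'time': 17.85, 'tool_pos': [0.48, -0.26, 0.112], 'tool_rot': [3.141, -0.0, -3.044], 'qpos': [-0.638, 0.497, 1.624, 0.0, 1.021, -2.307], 'contact_force': [-0.89, 2.252, 9.282], 'opening': 0.0, 'grip_force': 4.781}
[-0.0234 -0.001   0.1116]
```

>>> step_arm([
  {"delta_pos": [0,0,-6],"dr": [0,0,0],"fingers": 1},
  {"delta_pos": [-1,0,-11.7],"dr": [0,0,0],"fingers": 1},
  {"delta_pos": [-7,0,-11.7],"dr": [0,0,0],"fingers": 1},
  {"delta_pos": [-13,0,-11.7],"dr": [0,0,0],"fingers": 1},
  {"delta_pos": [-18.8,0,-11.7],"dr": [0,0,0],"fingers": 1},
])

```text
time: 18.48
tool_pos: [0.6686, -0.2421, 0.2282]
tool_rot: [3.142, -0.0, -3.044]
contact_force: [0.2, -0.9, 0.7]
opening: 0.0003
grip_force: 0.0
```

>>> step_arm([
  {"delta_pos": [0,0,0],"dr": [0,0,0],"fingers": 1},
  {"delta_pos": [0,0,2],"dr": [0,0,0],"fingers": 1},
  {"delta_pos": [0,0,6],"dr": [0,0,0],"fingers": 1},
  {"delta_pos": [0,0,8],"dr": [0,0,0],"fingers": 1},
  {"delta_pos": [0,0,8],"dr": [0,0,0],"fingers": 1},
])

```text
time: 19.1
tool_pos: [0.6652, -0.242, 0.1467]
tool_rot: [3.139, -0.004, -3.044]
contact_force: [0.7, 0.6, 0.7]
opening: 0.0005
grip_force: 0.0
```

>>> step_arm([
  {"delta_pos": [2.5,0,0],"dr": [0,0,0],"fingers": 1},
  {"delta_pos": [5,0,0],"dr": [0,0,0],"fingers": 1},
  {"delta_pos": [7.5,0,0],"dr": [0,0,0],"fingers": 1},
  {"delta_pos": [10,0,0],"dr": [0,0,0],"fingers": 1},
  {"delta_pos": [12,0,0],"dr": [0,0,0],"fingers": 1},
])

```text
time: 19.73
tool_pos: [0.5473, -0.2544, 0.1507]
tool_rot: [-3.14, 0.003, -3.044]
contact_force: [1.0, -1.0, -0.6]
opening: 0.0004
grip_force: 0.3
```

>>> step_arm([
  {"delta_pos": [1.5,0,0],"dr": [0,0,0],"fingers": 1},
  {"delta_pos": [2.3,0,1.2],"dr": [0,0,0],"fingers": 1},
  {"delta_pos": [2.2,0,2.5],"dr": [0,0,0],"fingers": 1},
  {"delta_pos": [2,0,3.6],"dr": [0,0,0],"fingers": 1},
  {"delta_pos": [2,0,3.7],"dr": [0,0,0],"fingers": 1},
])

```text
time: 20.35
tool_pos: [0.5283, -0.2556, 0.1116]
tool_rot: [3.141, -0.001, -3.043]
contact_force: [-4.9, 0.9, 11.7]
opening: 0.0002
grip_force: 6.0
```

Run:
```python
from h import *
s=st(); print(loc(s['tool_pos']))
```

```text
{'time': 20.35, 'tool_pos': [0.528, -0.256, 0.112], 'tool_rot': [3.141, -0.001, -3.043], 'qpos': [-0.581, 0.563, 1.503, -0.001, 1.077, -2.25], 'contact_force': [-4.896, 0.85, 11.677], 'opening': 0.0, 'grip_force': 6.044}
[ 0.0253 -0.0011  0.1116]
```

>>> step_arm([
  {"delta_pos": [0,0,-6],"dr": [0,0,0],"fingers": 1},
  {"delta_pos": [0,0,-12],"dr": [0,0,0],"fingers": 1},
  {"delta_pos": [0.5,5,-12],"dr": [0,0,10],"fingers": 0.2},
  {"delta_pos": [0.9,10.5,-12],"dr": [0,0,20],"fingers": 0.2},
  {"delta_pos": [1.3,16,-12],"dr": [0,0,30],"fingers": 0.2},
])

```text
time: 20.98
tool_pos: [0.4996, -0.0961, 0.231]
tool_rot: [3.141, -0.0, 2.71]
contact_force: [0.3, 0.3, 1.3]
opening: 0.0263
grip_force: 0.0
```

Run:
```python
from h import *
s=st(); go([.47,.13,.23],1.92+.44);go([.434,.31,.23],1.92)
```

```text
{'time': 20.975, 'tool_pos': [0.5, -0.096, 0.231], 'tool_rot': [3.141, -0.0, 2.71], 'qpos': [-0.341, 0.309, 1.56, 0.0, 1.273, -1.481], 'contact_force': [0.255, 0.277, 1.281], 'opening': 0.026, 'grip_force': 0.0}
delta [12.13 19.3   0.11] dr [ 0.  -0.  20.1]
delta [22.93 34.15  0.12] dr [ 0.  -0.  45.3]
```

>>> step_arm([
  {"delta_pos": [2.9,4.3,0],"dr": [0,0,9],"fingers": 0.2},
  {"delta_pos": [5.8,8.6,0],"dr": [0,0,18],"fingers": 0.2},
  {"delta_pos": [8.7,12.9,0],"dr": [0,0,27],"fingers": 0.2},
  {"delta_pos": [11.5,17.1,0],"dr": [0,0,36],"fingers": 0.2},
  {"delta_pos": [14.3,21.3,0],"dr": [0,0,45],"fingers": 0.2},
])

```text
time: 21.6
tool_pos: [0.457, 0.1574, 0.2311]
tool_rot: [-3.141, -0.0, 1.926]
contact_force: [1.0, 0.1, -0.0]
opening: 0.0368
grip_force: 0.0
```

>>> step_arm([
  {"delta_pos": [5,1,0],"dr": [0,0,0],"fingers": 0.2},
  {"delta_pos": [10,2,0],"dr": [0,0,0],"fingers": 0.2},
  {"delta_pos": [15.2,2.9,0],"dr": [0,0,0],"fingers": 0.2},
  {"delta_pos": [15.2,2.9,0],"dr": [0,0,0],"fingers": 0.2},
  {"delta_pos": [15.2,2.9,0],"dr": [0,0,0],"fingers": 0.2},
])

```text
time: 22.22
tool_pos: [0.4306, 0.3078, 0.2309]
tool_rot: [-3.14, 0.0, 1.932]
contact_force: [-0.2, 0.1, 0.3]
opening: 0.0367
grip_force: 0.0
```

Run:
```python
from h import *
s=st(); im,p=snap('wrist','w4'); im2,p2=snap('top','top1')
a=np.zeros((600,640,3),np.uint8); a[:400]=im[:,:,::-1]; a[400:]=cv2.convertScaleAbs(cv2.resize(im2[130:280,360:520,::-1],(213,200)),alpha=1.6)[:, :1].repeat(640,1) if 0 else 0
a[400:,:213]=cv2.convertScaleAbs(cv2.resize(im2[130:280,360:520,::-1],(213,200)),alpha=1.6)
cv2.imwrite('pics/w4m.png',a)
```

```text
{'time': 22.225, 'tool_pos': [0.431, 0.308, 0.231], 'tool_rot': [-3.14, 0.0, 1.932], 'qpos': [0.476, 0.347, 1.504, -0.0, 1.291, 0.115], 'contact_force': [-0.222, 0.114, 0.301], 'opening': 0.037, 'grip_force': 0.0}
```

View pics/w4m.png

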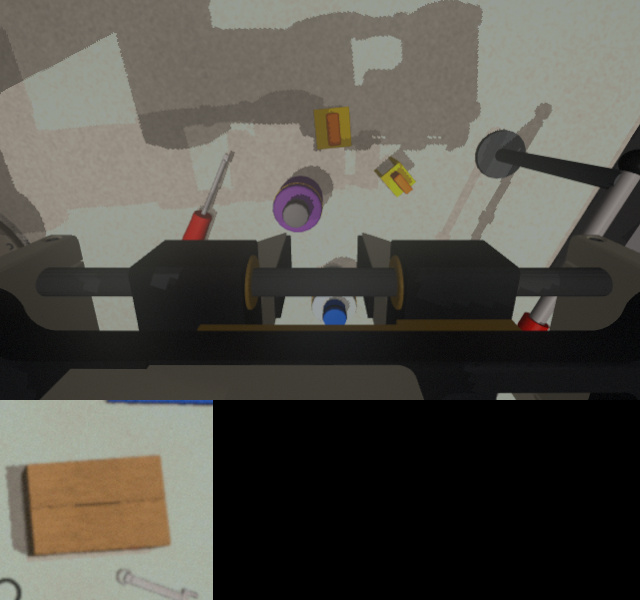

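The carton is closed (inset). The large tag is at (333,128) with roof corners at about (314,107), (348,106), (351,148) and (317,150).

Run:
```python
from h import *
im,p=load('w4')
r=[onz(p,u,v,.066) for u,v in [(314,107),(348,106),(351,148),(317,150)]]; print(np.round(r,3),np.mean(r,0).round(4))
d=(r[3]-r[0]+r[2]-r[1])[:2]; print('yaxis ang',np.arctan2(d[1],d[0]), np.linalg.norm(r[1]-r[0]),np.linalg.norm(r[3]-r[0]))
t=[onz(p,u,v,.096) for u,v in [(326,113),(338,112)]]; print('tab top far',np.round(t,4))
im,p=load('top0')
for n,u,v in (('red',210.5,147.5),('green',258.5,148)): print(n,onz(p,u,v,.17))
c=np.mean(r,0); ang=np.arctan2(d[1],d[0]); 
# tool y perpendicular to tag y  => tool x parallel to tag y
for y in (ang,ang+np.pi): print(y); go([c[0],c[1],.13],y)
```

```text
[[0.392 0.379 0.066]
 [0.424 0.392 0.066]
 [0.442 0.354 0.066]
 [0.41  0.34  0.066]] [0.4168 0.3664 0.066 ]
yaxis ang -1.1299637358406895 0.03407586027967128 0.04285459522180208
tab top far [[0.4053 0.3777 0.096 ]
 [0.4152 0.3824 0.096 ]]
red [0.6236403 0.2807852 0.17     ]
green [0.62544446 0.16696765 0.17      ]
-1.1299637358406895
delta [ 6.08  0.77 10.13] dr [0.000e+00 1.000e-01 1.753e+02]
2.0116289177491034
delta [ 6.08  0.77 10.13] dr [-0.   0.  -4.7]
```

>>> step_arm([
  {"delta_pos": [5,0.7,0],"dr": [0,0,-4.5],"fingers": 0.2},
  {"delta_pos": [6.1,0.8,4],"dr": [0,0,-4.5],"fingers": 0.2},
  {"delta_pos": [6.1,0.8,9],"dr": [0,0,-4.5],"fingers": 0.2},
  {"delta_pos": [6.1,0.8,12],"dr": [0,0,-4.5],"fingers": 0.2},
  {"delta_pos": [6.1,0.8,12],"dr": [0,0,-4.5],"fingers": 0.2},
])

```text
time: 22.95
tool_pos: [0.4161, 0.3658, 0.1098]
tool_rot: [-3.137, 0.001, 2.008]
contact_force: [0.5, -0.2, 0.8]
opening: 0.0367
grip_force: 0.0
```

>>> step_arm([
  {"delta_pos": [0,0,2],"dr": [0,0,0],"fingers": 0.2},
  {"delta_pos": [0,0,3.5],"dr": [0,0,0],"fingers": 0.2},
  {"delta_pos": [0,0,4.1],"dr": [0,0,0],"fingers": 0.2},
  {"delta_pos": [0,0,4.1],"dr": [0,0,0],"fingers": 0.2},
  {"delta_pos": [0,0,4.1],"dr": [0,0,0],"fingers": 1},
])

```text
time: 23.58
tool_pos: [0.4171, 0.3679, 0.0714]
tool_rot: [3.14, -0.0, 2.01]
contact_force: [0.6, -0.1, -0.0]
opening: 0.0307
grip_force: 0.0
```

>>> step_arm([
  {"delta_pos": [0,0,0],"dr": [0,0,0],"fingers": 1},
  {"delta_pos": [0,0,0],"dr": [0,0,0],"fingers": 1},
  {"delta_pos": [0,0,0],"dr": [0,0,0],"fingers": 1},
  {"delta_pos": [0,0,0],"dr": [0,0,0],"fingers": 1},
  {"delta_pos": [0,0,0],"dr": [0,0,0],"fingers": 1},
])

```text
time: 24.2
tool_pos: [0.4168, 0.3678, 0.071]
tool_rot: [3.141, -0.0, 2.01]
contact_force: [-0.8, 0.3, 3.0]
opening: 0.0122
grip_force: 15.0
```

Run:
```python
from h import *
s=st(); go([.417,.366,.27],1.58);go([.55,.169,.275],1.58); go([.6254,.168,.275],1.58)
```

```text
{'time': 24.2, 'tool_pos': [0.417, 0.368, 0.071], 'tool_rot': [3.141, -0.0, 2.01], 'qpos': [0.585, 0.565, 1.636, 0.0, 0.94, 0.146], 'contact_force': [-0.843, 0.34, 3.039], 'opening': 0.012, 'grip_force': 14.978}
delta [ -0.17  -0.05 -19.9 ] dr [ 0.  -0.  24.6]
delta [-23.65   3.62 -20.4 ] dr [ 0.  -0.  24.6]
delta [-26.94  10.4  -20.4 ] dr [ 0.  -0.  24.6]
```

>>> step_arm([
  {"delta_pos": [0,0,-6],"dr": [0,0,0],"fingers": 1},
  {"delta_pos": [0,0,-12],"dr": [0,0,0],"fingers": 1},
  {"delta_pos": [-1,0,-18],"dr": [0,0,8],"fingers": 1},
  {"delta_pos": [-6,1,-20.4],"dr": [0,0,16],"fingers": 1},
  {"delta_pos": [-11,2,-20.4],"dr": [0,0,24.6],"fingers": 1},
], newtons=25)

```text
time: 24.82
tool_pos: [0.4827, 0.2762, 0.2771]
tool_rot: [3.137, -0.002, 1.577]
contact_force: [0.6, 0.3, -1.7]
opening: 0.0119
grip_force: 25.0
```

Run:
```python
from h import *
s=st(); go([.55,.169,.275],1.58); go([.6254,.168,.275],1.58)
```

```text
{'time': 24.825, 'tool_pos': [0.483, 0.276, 0.277], 'tool_rot': [3.137, -0.002, 1.577], 'qpos': [0.382, 0.364, 1.351, 0.0, 1.422, 0.376], 'contact_force': [0.601, 0.29, -1.714], 'opening': 0.012, 'grip_force': 24.974}
delta [-10.76   6.66   0.22] dr [ 0.3 -0.1 -0.2]
delta [-10.91  14.2    0.25] dr [ 0.3 -0.1 -0.2]
```

>>> step_arm([
  {"delta_pos": [-4,1.5,0],"dr": [0,0,0],"fingers": 1},
  {"delta_pos": [-8,4,0],"dr": [0,0,0],"fingers": 1},
  {"delta_pos": [-10.8,8.5,0],"dr": [0,0,0],"fingers": 1},
  {"delta_pos": [-10.8,13,0],"dr": [0,0,0],"fingers": 1},
  {"delta_pos": [-10.8,14.2,0],"dr": [0,0,0],"fingers": 1},
])

```text
time: 25.45
tool_pos: [0.6263, 0.1688, 0.2728]
tool_rot: [-3.14, 0.0, 1.578]
contact_force: [-0.2, 1.0, -1.2]
opening: 0.0122
grip_force: 25.0
```

>>> step_arm([
  {"delta_pos": [0,0,0],"dr": [0,0,0],"fingers": 1},
  {"delta_pos": [0,0,0],"dr": [0,0,0],"fingers": 1},
  {"delta_pos": [0,0,0],"dr": [0,0,0],"fingers": 1},
  {"delta_pos": [0,0,0],"dr": [0,0,0],"fingers": 1},
  {"delta_pos": [0,0,0],"dr": [0,0,0],"fingers": 1},
])

```text
time: 26.08
tool_pos: [0.6243, 0.1701, 0.2751]
tool_rot: [3.141, -0.0, 1.58]
contact_force: [-0.9, 0.4, -1.2]
opening: 0.0119
grip_force: 25.0
```

Run:
```python
from h import *
s=st(); go([.6254,.168,.187],1.58)
im,p=snap('side','s2'); cv2.imwrite('pics/s2c.png',cv2.resize(im[60:260,200:440,::-1],None,fx=2.5,fy=2.5))
for n,P in (('green',[.6254,.167,.17]),('red',[.6236,.2808,.17])): print(n,(proj(p,P)-[200,60])*2.5)
```

```text
{'time': 26.075, 'tool_pos': [0.624, 0.17, 0.275], 'tool_rot': [3.141, -0.0, 1.58], 'qpos': [0.148, 0.551, 1.059, 0.0, 1.532, 0.138], 'contact_force': [-0.884, 0.387, -1.186], 'opening': 0.012, 'grip_force': 24.977}
delta [-0.21  0.1   8.81] dr [ 0. -0.  0.]
green [290.14138941 221.82675471]
red [247.14597348 177.32322141]
```

View pics/s2c.png

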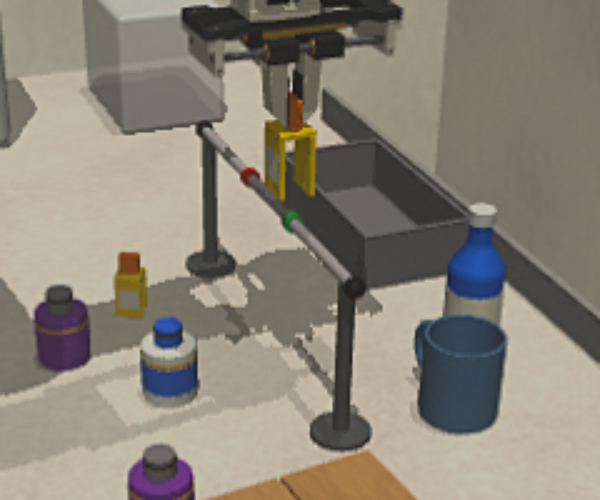

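The tag is held squarely above the green ring (ring at (291,221) in the crop, matching the prediction; red ring at (249,177)). Lowering.

>>> step_arm([
  {"delta_pos": [-0.2,0.1,2.5],"dr": [0,0,0],"fingers": 1},
  {"delta_pos": [-0.2,0.1,5],"dr": [0,0,0],"fingers": 1},
  {"delta_pos": [-0.2,0.1,7.2],"dr": [0,0,0],"fingers": 1},
  {"delta_pos": [-0.2,0.1,8.5],"dr": [0,0,0],"fingers": 1},
  {"delta_pos": [-0.2,0.1,8.7],"dr": [0,0,0],"fingers": 1},
])

```text
time: 26.75
tool_pos: [0.6255, 0.1679, 0.1875]
tool_rot: [-3.141, -0.0, 1.58]
contact_force: [-0.5, 0.3, -0.2]
opening: 0.0117
grip_force: 25.0
```

>>> step_arm([
  {"delta_pos": [0,0,0],"dr": [0,0,0],"fingers": 1},
  {"delta_pos": [0,0,0],"dr": [0,0,0],"fingers": 1},
  {"delta_pos": [0,0,0],"dr": [0,0,0],"fingers": 1},
  {"delta_pos": [0,0,0],"dr": [0,0,0],"fingers": 1},
  {"delta_pos": [0,0,0],"dr": [0,0,0],"fingers": 1},
])

```text
time: 27.38
tool_pos: [0.6256, 0.1679, 0.1878]
tool_rot: [3.141, -0.0, 1.58]
contact_force: [-0.3, -0.0, -1.2]
opening: 0.0117
grip_force: 25.0
```

Run:
```python
from h import *
s=st(); go([.6236,.2815,.187],1.58)
```

```text
{'time': 27.375, 'tool_pos': [0.626, 0.168, 0.188], 'tool_rot': [3.141, -0.0, 1.58], 'qpos': [0.144, 0.599, 1.211, 0.0, 1.331, 0.135], 'contact_force': [-0.251, -0.032, -1.178], 'opening': 0.012, 'grip_force': 24.977}
delta [11.36 -0.09  0.08] dr [ 0. -0.  0.]
```

>>> step_arm([
  {"delta_pos": [2,0,0],"dr": [0,0,0],"fingers": 1},
  {"delta_pos": [4.5,0,0],"dr": [0,0,0],"fingers": 1},
  {"delta_pos": [7,0,0],"dr": [0,0,0],"fingers": 1},
  {"delta_pos": [9.5,0,0],"dr": [0,0,0],"fingers": 1},
  {"delta_pos": [11.4,-0.1,0],"dr": [0,0,0],"fingers": 1},
])

```text
time: 28.0
tool_pos: [0.6232, 0.2841, 0.1876]
tool_rot: [3.142, -0.0, 1.581]
contact_force: [-0.4, -0.8, -0.3]
opening: 0.0119
grip_force: 25.0
```

>>> step_arm([
  {"delta_pos": [0,0,0],"dr": [0,0,0],"fingers": 1},
  {"delta_pos": [0,0,0.1],"dr": [0,0,0],"fingers": 1},
  {"delta_pos": [0,0,0.1],"dr": [0,0,0],"fingers": 1},
  {"delta_pos": [0,0,0.1],"dr": [0,0,0],"fingers": 1},
  {"delta_pos": [0,0,0.1],"dr": [0,0,0],"fingers": 1},
])

```text
time: 28.62
tool_pos: [0.6238, 0.2812, 0.187]
tool_rot: [3.141, 0.0, 1.579]
contact_force: [0.5, -0.8, 1.0]
opening: 0.0118
grip_force: 25.0
```

Run:
```python
from h import *
s=st(); im,p=snap('side','s3'); cv2.imwrite('pics/s3c.png',cv2.resize(im[60:260,200:440,::-1],None,fx=2.5,fy=2.5))
```

```text
{'time': 28.625, 'tool_pos': [0.624, 0.281, 0.187], 'tool_rot': [3.141, 0.0, 1.579], 'qpos': [0.312, 0.671, 1.081, -0.0, 1.389, 0.303], 'contact_force': [0.513, -0.803, 1.024], 'opening': 0.012, 'grip_force': 24.978}
```

View pics/s3c.png

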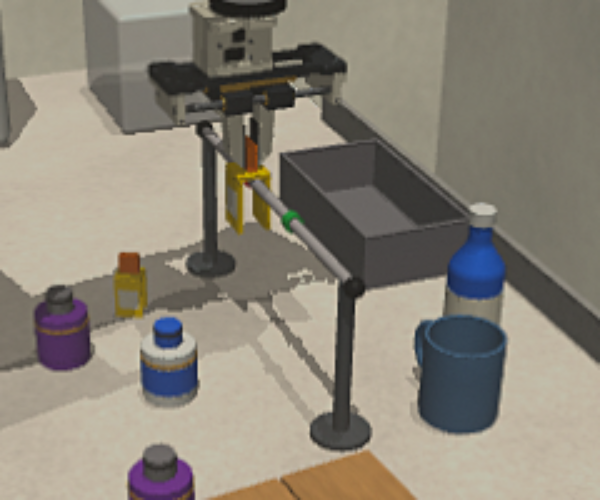

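The tag sits over the bar at the red ring (crop (249,177)). Release and rise.

>>> step_arm([
  {"delta_pos": [0,0,0],"dr": [0,0,0],"fingers": 0.3},
  {"delta_pos": [0,0,0],"dr": [0,0,0],"fingers": 0.3},
  {"delta_pos": [0,0,0],"dr": [0,0,0],"fingers": 0.3},
  {"delta_pos": [0,0,0],"dr": [0,0,0],"fingers": 0.3},
  {"delta_pos": [0,0,0],"dr": [0,0,0],"fingers": 0.3},
])

```text
time: 29.3
tool_pos: [0.6235, 0.282, 0.1867]
tool_rot: [-3.142, -0.0, 1.58]
contact_force: [-0.1, -0.2, 0.8]
opening: 0.0322
grip_force: 0.0
```

>>> step_arm([
  {"delta_pos": [0,0,-2],"dr": [0,0,0],"fingers": 0.3},
  {"delta_pos": [0,0,-4],"dr": [0,0,0],"fingers": 0.3},
  {"delta_pos": [0,0,-7],"dr": [0,0,0],"fingers": 0.3},
  {"delta_pos": [0,-4,-9],"dr": [0,0,0],"fingers": 0.3},
  {"delta_pos": [0,-9,-9],"dr": [0,0,0],"fingers": 0.3},
])

```text
time: 29.92
tool_pos: [0.5337, 0.2811, 0.2781]
tool_rot: [3.138, -0.001, 1.579]
contact_force: [-0.0, -0.1, 0.9]
opening: 0.0326
grip_force: 0.0
```

>>> step_arm([
  {"delta_pos": [0,0,0],"dr": [0,0,0],"fingers": 0.3},
  {"delta_pos": [0,0,0],"dr": [0,0,0],"fingers": 0.3},
  {"delta_pos": [0,0,0],"dr": [0,0,0],"fingers": 0.3},
  {"delta_pos": [0,0,0],"dr": [0,0,0],"fingers": 0.3},
  {"delta_pos": [0,0,0],"dr": [0,0,0],"fingers": 0.3},
])

```text
time: 30.55
tool_pos: [0.534, 0.281, 0.2764]
tool_rot: [-3.141, 0.0, 1.58]
contact_force: [0.2, -0.2, 1.3]
opening: 0.0319
grip_force: 0.0
```

Run:
```python
from h import *
s=st(); im,p=snap('side','s4'); cv2.imwrite('pics/s4c.png',cv2.resize(im[60:360,200:480,::-1],None,fx=2,fy=2))
print((proj(p,[.6236,.2808,.17])-[200,60])*2)
```

```text
{'time': 30.55, 'tool_pos': [0.534, 0.281, 0.276], 'tool_rot': [-3.141, 0.0, 1.58], 'qpos': [0.357, 0.461, 1.204, 0.0, 1.477, 0.348], 'contact_force': [0.207, -0.216, 1.276], 'opening': 0.032, 'grip_force': 0.0}
[197.71677878 141.85857713]
```

View pics/s4c.png

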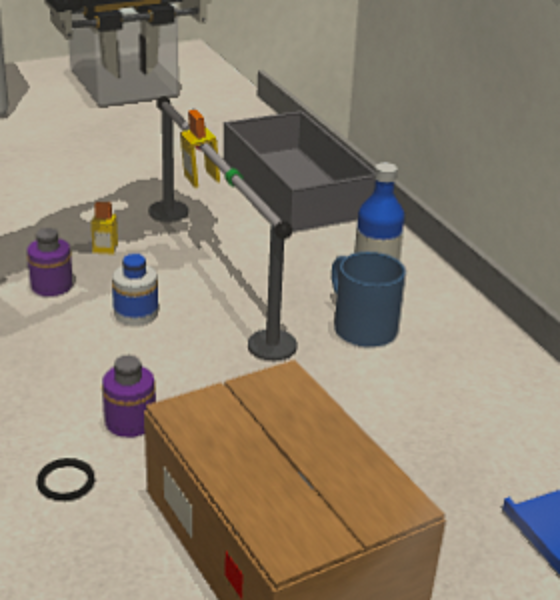

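The tag hangs upright on the bar at (199,141), over the red ring (predicted (198,142)). The carton is closed flat and the gripper is clear, so I'm handing in.

```bash
python3 -c "
from cell import robot
print(robot.hand_in())"
```

```text
the job is handed in; nothing more can be done
None
```

The job is handed in: the two spent cartridges I found are upright in the closed carton and the tag hangs on the red ring, as the last picture shows; no verdict was returned.

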